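Change the copper plates in a sprung holding block

ROBOT

A 6-joint arm with a two-finger parallel gripper is mounted at the origin on the work surface. World frame = base frame: x ahead of the robot, y to its left, z up, the work surface at z = 0. Lengths are in m, angles in rad, forces in N, time in s.
With the tool pointing down it reaches from about 0.325 to 0.75 m from the base axis. Payload 7.6 kg.
Tool frame: the origin (TCP) lies at the very end of the fingers, on their centre line; the grasp point (between the pads) lies grip_point_offset behind it (grip_point_offset is the distance from the TCP to the grasp point, in m); z points along the fingers, y is the line along which they close (so a half turn about z gives the same grasp; the last joint's range is limited). The gripper opens to 85 mm and grips with 20 to 120 N. Pads are 22 mm wide; open, the fingers measure 114 mm over their backs; the gripper's body (76 mm by 85 mm) begins 54 mm behind the grasp point. The pads swing forward as they close: fully open they stand 13 mm farther back than shut.
Start: joints at [-1.335, 0.052, 1.401, -0, 1.689, -0.07], TCP at [0.158, -0.501, 0.231] pointing down, gripper open.
Joint ranges: [-2.9, 2.9], [-0.91, 2.17], [0.12, 2.37], [-1.06, 4.2], [0.26, 2.73], [-2.93, 2.93]. Speed limits (rad/s): [2.57, 2.57, 3.01, 3.14, 3.14, 3.14].

INTERFACE

Orientations are given as a unit quaternion [w, x, y, z].
In Python, from workcell import sense, get_image, camera_model, close_job, grip_point_offset gives the robot as it stands.
- The arm moves only by the tool step_arm, never from a script. Its argument "motion" is a list of rows, each a list of 7 numbers: the shift along the world's x, y, z in units of 20 mm (1.0 is 20 mm), then the turn, a rotation vector about the world's x, y, z in units of 0.5 rad (1.0 is 0.5 rad), then the closure, from -1 (fully open) to 1 (shut). In form: [[tx, ty, tz, wx, wy, wz, jaw], ...]. A call has 1 to 8 rows; each row shifts and turns the commanded pose from where the row before left it; what a row does not reach is not made up. A row lasts 1/12 s, in which the tool goes at most 41.7 mm and 7.16 degrees, less where a joint would pass 70% of its speed; a pose out of reach is approached as far as the arm can. A call with a number of a shift or a turn outside -1 to 1 is refused whole. A call with a gripper value outside its range is refused whole. The fingers move at their own pace and stop on an object; "squeeze" is the grip in N (left out, the last holds). Time passes only in rows, so rows that do not move let the fingers close. It gives the time, the measured TCP pose, the force, the opening and the grip force at its end, in the units of the state.
- sense(): the state, without advancing time (a new reading comes with each control period).
- get_image(name): name is "side" or "top" or "wrist"; returns (picture, depth): 420x560x3 uint8, red, green, blue; 420x560 float32, m along the optical axis (not along the pixel's ray), 0 where there is no reading.
- camera_model(name): a dict with "intrinsics" (3x3 intrinsics, pixels), "R" (3x3) and "t" (3): a world point X has camera coordinates R X + t; the wrist camera has in their place "T_tool_cam" (4x4, takes a point from camera to tool coordinates, whose origin is the TCP and whose axes are the flange's). Camera axes: x right, y down, z forward; pixel columns grow to the right and rows downward; lengths in m; the calibration is good to about 2 mm. A picture is of the moment at which its call begins: read the wrist's pose just before it. camera_model takes no time and is no camera call.
- close_job(): hands the job in; it is judged then, once.
The state is a dict: "time_s": time; "q": joint angles; "qvel": joint speeds; "joint_torque": joint torques, N m; "tool_pos": TCP position; "ee_rot": TCP orientation; "contact_force": force on the tool from outside, world axes, zero at the start; "ft_torque": the same for the moment, N m; "opening": finger opening in m; "gripper_force": force on a finger pad.
Only numpy, scipy, OpenCV 4.12 (cv2) and the standard library are available. Lean on these libraries where they do the work, as an engineer would, in place of code of your own. Each camera call takes 0.05 s, during which the arm holds its last target. There are 200 camera calls.

TASK

Push the wooden wedge fully home into the slot to prop the sprung keeper bar open, and let it go. While it holds, take the finished plaques (the ones with a medallion) out of the block and lay them flat on the blue felt mat, and put every plain blank on a free seat, squarely in line with it, and press it down until it lies flat on its pad. Then pull the wedge out so that the keeper closes right over the blanks, and lay the wedge flat back on the cork pad; leave the jar, the hammer and the cup where they are.

Things in the scene. Friction and masses are not known exactly. Their poses are not given: they have to be found in the camera images.
- block: steel holding block, fixed: base plate 10 mm thick spanning x -50 to +100, y -175 to +150 mm of this frame (origin on the bench, z up). On it three seats in a row along y, each with a fixed stop at its -x end and a sprung pusher at its +x end; the keeper bar along the +x side; the wedge's slot at the -y end. With the keeper open, a seated plate can be lifted straight out
- seat0 (a point): centre of the top of seat 0's aluminium pad, at (0, -40, 16) mm in the block's frame; pad 60 (x) by 30 (y) mm. A seated plate has its origin here and its 60 mm length along the block's x (either way round), overhanging the pad 5 mm at each side. Fixed stop, 30 mm wide, at the -x end: upright face at x = -30.5 mm to z = 26, then sloping back to x = -37.5 at its top, z = 38; the sprung pusher is at the +x end
- seat1 (a point): centre of the top of seat 1's aluminium pad, at (0, 40, 16) mm in the block's frame; pad 60 (x) by 30 (y) mm. A seated plate has its origin here and its 60 mm length along the block's x (either way round), overhanging the pad 5 mm at each side. Fixed stop, 30 mm wide, at the -x end: upright face at x = -30.5 mm to z = 26, then sloping back to x = -37.5 at its top, z = 38; the sprung pusher is at the +x end
- seat2 (a point): centre of the top of seat 2's aluminium pad, at (0, 120, 16) mm in the block's frame; pad 60 (x) by 30 (y) mm. A seated plate has its origin here and its 60 mm length along the block's x (either way round), overhanging the pad 5 mm at each side. Fixed stop, 30 mm wide, at the -x end: upright face at x = -30.5 mm to z = 26, then sloping back to x = -37.5 at its top, z = 38; the sprung pusher is at the +x end
- pusher0 (a joint): how far the brass pusher of seat 0 is pressed back along the block's +x, m: 0 free (4 N spring), 0.003 with a plate seated (5 N). 12 mm wide (y), upright nose at x = 27 mm (z 18.5 to 21.5, block's frame), above which it slopes back to x = 35 mm at z = 36. A plate laid on the seat stays up on the slope, 5 to 15 mm proud; 5 to 15 N down on its top, best a little to +x, snaps it flat
- pusher1 (a joint): how far the brass pusher of seat 1 is pressed back along the block's +x, m: 0 free (4 N spring), 0.003 with a plate seated (5 N). 12 mm wide (y), upright nose at x = 27 mm (z 18.5 to 21.5, block's frame), above which it slopes back to x = 35 mm at z = 36. A plate laid on the seat stays up on the slope, 5 to 15 mm proud; 5 to 15 N down on its top, best a little to +x, snaps it flat
- pusher2 (a joint): how far the brass pusher of seat 2 is pressed back along the block's +x, m: 0 free (4 N spring), 0.003 with a plate seated (5 N). 12 mm wide (y), upright nose at x = 27 mm (z 18.5 to 21.5, block's frame), above which it slopes back to x = 35 mm at z = 36. A plate laid on the seat stays up on the slope, 5 to 15 mm proud; 5 to 15 N down on its top, best a little to +x, snaps it flat
- keeper (a joint): opening of the keeper bar, m: 0 closed (as at the start), at most 0.020; it slides along the block's +x and a spring (4.5 N closed, 6.3 N at 12 mm) pulls it shut. Closed, its teeth cover 6 mm of the +x end of a seated plate, 2 mm above it; a plate that is not pressed right down blocks them. Open by 12 mm they clear the plates by 6 mm
- keeper_bar (a point): middle of the top of the steel keeper bar, at (66 + opening, 5, 28) mm in the block's frame. Bar 20 mm wide (x; inner face at x = 56 mm when closed), z 11 to 28 mm, y -135 to +145 mm. Two teeth per seat, 8 mm wide, 14 mm either side of the seat's middle, z 26 to 32 mm, reach from it towards -x, ending at x = 24 mm when closed
- slot (a point): where the wedge's origin is when fully home (axes along the block's), at (57, -110, 10) mm in the block's frame, on the base plate. The slot is the gap between a fixed cheek (face at x = 46 mm, y -135 to -80, top z = 28 mm) and the keeper bar (face at x = 56 mm when closed). Its mouth, at y = -135 mm, opens to -y; the wedge slides in along +y, its flat face along the cheek
- wedge: loose dark wooden wedge, 0.06 kg, 70 mm long along its y (thin tip at +y), 16 mm high; origin at the centre of its 22 by 70 mm underside. The -x face is flat; 22 mm wide from y = -35 to -10 mm, then tapering on the +x side to 3 mm at the tip. Grip fin on top, 12 mm thick (x), y -27 to -3 mm, z 16 to 56 mm: hold it across x, above z = 30 mm. Starts on the cork pad
- wedge_tip (a point): the wedge's tip, at (-9.5, 35, 8) mm in the wedge's frame. Pushed into the slot, the wedge forces the keeper 12 mm open (5 to 15 N along y) and stays when let go, its parallel part between cheek and bar. Pulled back 65 mm along -y from fully home it is free and the keeper shuts
- cork: cork pad for the wedge, fixed, 110 (x) by 140 (y) by 3 mm; origin at the centre of its underside, on the bench
- felt: blue felt mat for the finished plaques, fixed, 110 (x) by 200 (y) by 3 mm, no rim; origin at the centre of its underside, on the bench
- pad: grey pad, fixed, 110 (x) by 240 (y) by 3 mm, on which the blanks start in a row along y, 75 mm apart; origin at the centre of its underside
- blank0: loose copper plate, 60 mm along its x, 40 mm along its y, 8 mm thick, 0.17 kg; origin at the centre of its underside, z up; a plain blank, to be loaded; starts on the grey pad. No handle: pick it from above across its 40 mm. Some of the three are absent from run to run
- blank1: loose copper plate, 60 mm along its x, 40 mm along its y, 8 mm thick, 0.17 kg; origin at the centre of its underside, z up; a plain blank, to be loaded; starts on the grey pad. No handle: pick it from above across its 40 mm. Some of the three are absent from run to run
- blank2: loose copper plate, 60 mm along its x, 40 mm along its y, 8 mm thick, 0.17 kg; origin at the centre of its underside, z up; a plain blank, to be loaded; starts on the grey pad. No handle: pick it from above across its 40 mm. Some of the three are absent from run to run
- plaque0: loose copper plate, 60 mm along its x, 40 mm along its y, 8 mm thick, 0.17 kg; origin at the centre of its underside, z up; a finished plaque with a small raised round medallion (3 mm) on top; starts clamped in one of the block's seats. No handle: pick it from above across its 40 mm. Some of the three are absent from run to run
- plaque1: loose copper plate, 60 mm along its x, 40 mm along its y, 8 mm thick, 0.17 kg; origin at the centre of its underside, z up; a finished plaque with a small raised round medallion (3 mm) on top; starts clamped in one of the block's seats. No handle: pick it from above across its 40 mm. Some of the three are absent from run to run
- plaque2: loose copper plate, 60 mm along its x, 40 mm along its y, 8 mm thick, 0.17 kg; origin at the centre of its underside, z up; a finished plaque with a small raised round medallion (3 mm) on top; starts clamped in one of the block's seats. No handle: pick it from above across its 40 mm. Some of the three are absent from run to run
- jar: bystander: amber glass jar, 60 mm across, 85 mm high, left beyond the block; origin under its centre
- hammer: bystander: hammer lying to the right of the work
- cup: bystander: white cup, 72 mm across, 85 mm high, on the left; origin under its centre

How it is judged:
On the way, in this order (a step that is already met when the one before it is completed fails the run):
1. the wedge alone, let go, holds the keeper open (more than 10 mm), the wedge within 15 mm of fully home (value of joint keeper above 0.01 m and distance between wedge and slot below 0.015 m and contact force between the fingers and wedge below 0.05 N), for 0.2 s.
2. with the keeper still open (more than 10 mm), every finished plaque is on the felt mat and every blank is pressed flat on a seat (value of joint keeper above 0.01 m and (horizontal distance between blank0 and seat0 below 0.01 m or horizontal distance between blank0 and seat1 below 0.01 m or horizontal distance between blank0 and seat2 below 0.01 m) and z of blank0 in the frame of block between 0.013 and 0.018 m and angle between each of blank0, blank1, blank2's own z axis and vertical below 0.04 rad and angle between the x axis of each of blank0, blank1, blank2 and the x axis of block, either way round below 0.15 rad and (horizontal distance between blank1 and seat0 below 0.01 m or horizontal distance between blank1 and seat1 below 0.01 m or horizontal distance between blank1 and seat2 below 0.01 m) and z of blank1 in the frame of block between 0.013 and 0.018 m and (horizontal distance between blank2 and seat0 below 0.01 m or horizontal distance between blank2 and seat1 below 0.01 m or horizontal distance between blank2 and seat2 below 0.01 m) and z of blank2 in the frame of block between 0.013 and 0.018 m and x of plaque0 in the frame of felt between -0.055 and 0.055 m and y of plaque0 in the frame of felt between -0.1 and 0.1 m and z of plaque0 in the frame of felt between 0 and 0.02 m and angle between each of plaque0, plaque1, plaque2's own z axis and vertical below 0.1 rad and x of plaque1 in the frame of felt between -0.055 and 0.055 m and y of plaque1 in the frame of felt between -0.1 and 0.1 m and z of plaque1 in the frame of felt between 0 and 0.02 m and x of plaque2 in the frame of felt between -0.055 and 0.055 m and y of plaque2 in the frame of felt between -0.1 and 0.1 m and z of plaque2 in the frame of felt between 0 and 0.02 m), for 0.2 s.
At the end, for the whole second after the job is handed in: Blanks flat on seats (within 10 mm of centre, underside within 2 mm of the pad, tilt below 0.04 rad, lengthwise along the block's x within 0.15 rad); finished plaques flat on the felt mat, origin over it; keeper closed (below 2 mm); wedge flat on the cork pad, its origin over the pad; all at rest ((horizontal distance between blank0 and seat0 below 0.01 m or horizontal distance between blank0 and seat1 below 0.01 m or horizontal distance between blank0 and seat2 below 0.01 m) and z of blank0 in the frame of block between 0.013 and 0.018 m and angle between each of blank0, blank1, blank2's own z axis and vertical below 0.04 rad and angle between the x axis of each of blank0, blank1, blank2 and the x axis of block, either way round below 0.15 rad and (horizontal distance between blank1 and seat0 below 0.01 m or horizontal distance between blank1 and seat1 below 0.01 m or horizontal distance between blank1 and seat2 below 0.01 m) and z of blank1 in the frame of block between 0.013 and 0.018 m and (horizontal distance between blank2 and seat0 below 0.01 m or horizontal distance between blank2 and seat1 below 0.01 m or horizontal distance between blank2 and seat2 below 0.01 m) and z of blank2 in the frame of block between 0.013 and 0.018 m and x of plaque0 in the frame of felt between -0.055 and 0.055 m and y of plaque0 in the frame of felt between -0.1 and 0.1 m and z of plaque0 in the frame of felt between 0 and 0.02 m and angle between each of plaque0, plaque1, plaque2, wedge's own z axis and vertical below 0.1 rad and x of plaque1 in the frame of felt between -0.055 and 0.055 m and y of plaque1 in the frame of felt between -0.1 and 0.1 m and z of plaque1 in the frame of felt between 0 and 0.02 m and x of plaque2 in the frame of felt between -0.055 and 0.055 m and y of plaque2 in the frame of felt between -0.1 and 0.1 m and z of plaque2 in the frame of felt between 0 and 0.02 m and value of joint keeper below 0.002 m and x of wedge in the frame of cork between -0.055 and 0.055 m and y of wedge in the frame of cork between -0.07 and 0.07 m and z of wedge in the frame of cork below 0.006 m and linear speed of each of blank0, blank1, blank2, plaque0, plaque1, plaque2, wedge below 0.02 m/s); the robot touches nothing.
It fails at once if the jar is knocked more than 30 mm from its place (distance of jar from where it was at the start of the episode above 0.03 m).
It fails at once if the hammer is knocked more than 30 mm from its place (distance of hammer from where it was at the start of the episode above 0.03 m).
It fails at once if the cup is knocked more than 30 mm from its place (distance of cup from where it was at the start of the episode above 0.03 m).
Of blank0, blank1, blank2 only 2 to 3 are there at a start; the rules pass over those that are not, and their reading is None.
Of plaque0, plaque1, plaque2 only 1 to 2 are there at a start; the rules pass over those that are not, and their reading is None.
At some moment in a run one of blank0, blank1, blank2 may be knocked a few centimetres aside while the robot is not near it.
Once in a run the grip may slacken for a moment while it holds something.
It also fails if it takes over 210 s, if anything falls off the work surface, if the arm or the gripper's body presses on something with over 40 N, if the wrist force passes 120 N, or if a joint passes its speed limit or range.

## Working session

There is one attempt and no reset: what is moved stays moved. The work goes in short steps, Python scripts to look and compute and a tool call to move; the robot and the scene stay as the last step left them, time stands still between calls to the robot, and variables do not carry over. Pictures are saved under pics/ and viewed, at most 14 in all, crops included, and the job is handed in when it is done.

Besides the shell and the picture viewer there is one more tool, called after "Call:" by a JSON object that holds its "method" and its "body", one argument or row to a line. step_arm: Moves the arm, as the interface text tells. Its arguments: {"type":"object","properties":{"motion":{"type":"array","items":{"type":"array","items":{"type":"number"}}},"squeeze":{"type":"number"}},"required":["motion"]}

```bash
mkdir -p pics
cat > h.py <<'E'
import numpy as np, cv2
from workcell import sense,get_image,camera_model,grip_point_offset
from scipy.spatial.transform import Rotation as Ro
def cam(n,s=None):
    m=camera_model(n);K=np.array(m["intrinsics"])
    if "R" in m: R=np.array(m["R"]);t=np.array(m["t"]);return K,R.T,-R.T@t
    T=np.array(m["T_tool_cam"]);q=s["ee_rot"];Rt=Ro.from_quat([q[1],q[2],q[3],q[0]]).as_matrix()
    return K,Rt@T[:3,:3],Rt@T[:3,3]+np.array(s["tool_pos"])
def ray(c,u,v,z):
    K,R,o=c;d=R@np.linalg.inv(K)@np.array([u,v,1.]);return o+d*(z-o[2])/d[2]
def cloud(c,D):
    K,R,o=c;v,u=np.indices(D.shape);p=np.stack([u,v,np.ones_like(u)],-1)@np.linalg.inv(K).T*D[...,None]
    return p@R.T+o
def shot(n,f=None):
    s=sense();im,D=get_image(n)
    if f: cv2.imwrite(f"pics/{f}.png",im[...,::-1])
    return im,D,cam(n,s)
E
python3 - <<'E'
from h import *
print(sense(),grip_point_offset)
for n in("top","side"):
    im,D,c=shot(n,n+"0");np.savez(n+"0.npz",im=im,D=D);print(n,c)
E
```

```text
{'time_s': 0.0, 'q': array([-1.33530520e+00,  5.28683299e-02,  1.40175907e+00, -4.10430067e-05,
        1.68860889e+00, -7.02667640e-02]), 'qvel': array([ 1.12002616e-04,  2.28924811e-03,  1.12857336e-04,  9.64765584e-04,
       -1.53520958e-03,  2.83571601e-05]), 'joint_torque': array([ 1.76955215e-03, -3.81666148e+01, -3.60190845e+01,  1.80361087e-05,
        6.10902745e-03,  1.69838053e-06]), 'tool_pos': array([ 0.15798755, -0.50033518,  0.23043858]), 'ee_rot': array([-8.17336590e-04,  9.88336787e-01,  1.52281710e-01, -8.81269607e-05]), 'contact_force': array([-0.33846932,  0.0168525 , -0.17302597]), 'ft_torque': array([-0.02269701,  0.01162537, -0.02671539]), 'gripper_force': 0.0, 'opening': 0.08572865066607195} 0.0187
top (array([[540.02860661,   0.        , 282.08315074],
       [  0.        , 540.02860661, 218.57232471],
       [  0.        ,   0.        ,   1.        ]]), array([[ 0.04722665, -0.97873773,  0.19960484],
       [-0.99887556, -0.04544281,  0.01351145],
       [-0.00415356, -0.2000185 , -0.97978332]]), array([ 0.28036458, -0.00132632,  1.30854054]))
side (array([[437.39998269,   0.        , 273.71870616],
       [  0.        , 437.39998269, 208.21721256],
       [  0.        ,   0.        ,   1.        ]]), array([[ 0.99750785, -0.02820972,  0.06467077],
       [-0.06941604, -0.55645826,  0.82797078],
       [ 0.01262976, -0.83039654, -0.55702969]]), array([ 0.4943245 , -0.97135644,  0.70781103]))
```

View pics/top0.png

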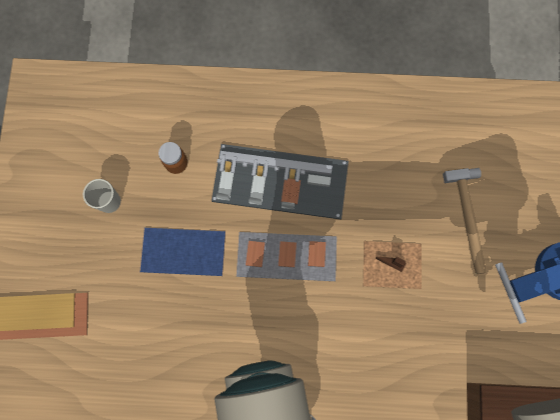

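View pics/side0.png

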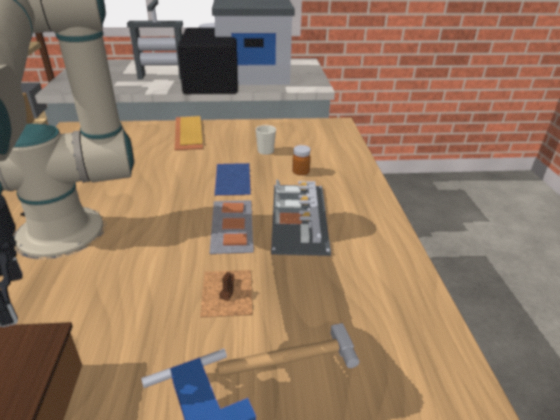

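The top picture shows the block at about (280,180) px and one plaque in seat 0 at (291,190). There are three blanks, at (256,253), (287,254) and (317,254), and the wedge is at (392,262) on the cork. The felt is at (183,251), the jar at (173,157), the cup at (100,195) and the hammer at (465,220). Next I measure them.

Run:
```python
from h import *
d=np.load("top0.npz");im,D=d["im"],d["D"];c=cam("top");H=cv2.cvtColor(im,cv2.COLOR_RGB2HSV)
def rects(mask,x0,x1,y0,y1,z,name,amin=80):
    m=np.zeros(mask.shape,np.uint8);m[y0:y1,x0:x1]=mask[y0:y1,x0:x1]*255
    for k in cv2.findContours(m,0,2)[0]:
        if cv2.contourArea(k)<amin: continue
        P=np.array([ray(c,u,v,z)[:2] for u,v in k[:,0]],np.float32)
        r=cv2.minAreaRect(P*1000);print(name,np.round(r[0],1),np.round(r[1],1),round(r[2],1))
P=cloud(c,D)
Z=P[...,2]
print("bench z",np.median(Z[300:320,300:340]))
cop=(H[...,0]<12)&(H[...,1]>110)&(H[...,2]>60)
rects(cop,237,338,230,282,.011,"blank")
rects(cop,270,310,170,212,.024,"plaque")
rects((H[...,0]>100)&(H[...,0]<130)&(H[...,1]>120),130,235,215,285,.003,"felt",500)
dark=(im.max(2)<75)
cv2.imwrite("pics/dark.png",cv2.resize(im[130:300,200:440,::-1],None,fx=3.3,fy=3.3,interpolation=cv2.INTER_CUBIC))
m=(Z>.005)&(Z<.06);rects(m,205,360,135,225,.010,"blockdepth",500)
rects(dark,365,420,240,288,.02,"wedge",20)
rects((H[...,0]>5)&(H[...,0]<14)&(im[...,0]>150),358,428,235,292,.003,"cork",100)
b=(Z>.02)&(Z<.08);
ys,xs=np.where(b[240:288,360:425]);Q=P[240:288,360:425][ys,xs];print(len(Q),np.median(Q,0) if len(Q) else 0)
```

```text
bench z -0.0007608454362186823
blank [462.3 -70.7] [37.7 58.9] 88.8
blank [458.3   0.7] [36.3 58.5] 88.0
blank [455.6  78.6] [37.7 58.9] 86.4
plaque [613.4  -1.1] [37.4 59.4] 84.2
blockdepth [641.2  25.9] [328.6 153.6] 84.4
wedge [ 450.4 -259.8] [38.6 15.7] 54.7
115 [ 0.44598893 -0.25956708  0.05248044]
```

View pics/dark.png

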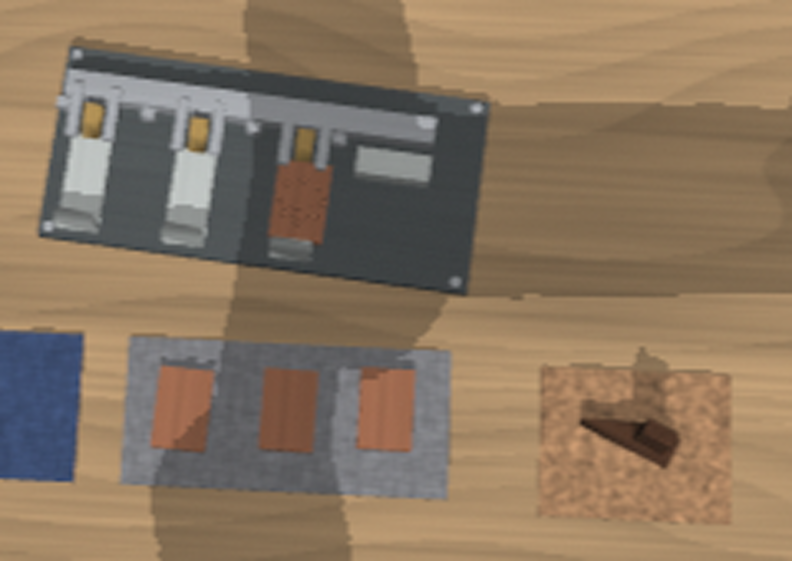

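Block: origin ≈ (617, 39) mm, yaw ≈ -5.7°. The wedge's fin is at about (446,-260) mm. I'm moving over the wedge for a closer look.

Call:
{"method": "step_arm", "body": {
  "motion": [
    [1,0.85,0,0,0,0.14,-1],
    [1,0.85,0,0,0,0.14,-1],
    [1,0.85,0,0,0,0.14,-1],
    [1,0.85,0,0,0,0.14,-1],
    [1,0.85,0,0,0,0.14,-1],
    [1,0.85,0,0,0,0.14,-1],
    [1,0.85,0,0,0,0.14,-1],
    [1,0.85,0,0,0,0.14,-1]
  ]
}}

```text
time_s: 0.77
tool_pos: [0.3188, -0.3636, 0.2309]
ee_rot: [-0.0, 0.907, 0.421, -0.0]
contact_force: [0.0, 0.3, -0.1]
opening: 0.0854
gripper_force: 0.0
```

Call:
{"method": "step_arm", "body": {
  "motion": [
    [1,0.85,0,0,0,0.14,-1],
    [1,0.85,0,0,0,0.14,-1],
    [1,0.85,0,0,0,0.14,-1],
    [1,0.85,0,0,0,0.14,-1],
    [1,0.85,0,0,0,0.14,-1],
    [0.4,0.85,0,0,0,0.14,-1],
    [0,0,0,0,0,0,-1],
    [0,0,0,0,0,0,-1]
  ]
}}

```text
time_s: 1.43
tool_pos: [0.4262, -0.2622, 0.231]
ee_rot: [-0.0, 0.8, 0.6, -0.0]
contact_force: [0.4, -0.1, 0.7]
opening: 0.0853
gripper_force: 0.0
```

Run:
```python
from h import *
im,D,c=shot("wrist","w1");P=cloud(c,D);Z=P[...,2]
np.savez("w1.npz",im=im,P=P)
s=sense();print(s["time_s"],s["tool_pos"],s["ee_rot"])
m=(Z>.015)&(Z<.03);m2=(Z>.045)&(Z<.07)
for a in(m,m2):
    k=max(cv2.findContours(a.astype(np.uint8)*255,0,1)[0],key=cv2.contourArea);
    msk=np.zeros(Z.shape,np.uint8);cv2.drawContours(msk,[k],-1,1,-1);Q=P[(msk>0)&a]
    r=cv2.minAreaRect((Q[:,:2]*1000).astype(np.float32));print(len(Q),Q[:,2].mean(),np.round(r[0],1),np.round(r[1],1),r[2],np.round(cv2.boxPoints(r),0).tolist())
```

```text
1.4833 [ 0.42584285 -0.2628109   0.2310373 ] [-1.45630429e-04  8.00667843e-01  5.99108439e-01 -2.50366555e-04]
3539 0.0228730546238431 [ 617.9 -433.4] [145.6  89.3] 9.327651023864746 [[539.0, -401.0], [553.0, -489.0], [697.0, -466.0], [682.0, -378.0]]
344 0.05752555042424748 [ 448.4 -262.7] [24. 12.] 64.40141296386719 [[438.0, -271.0], [449.0, -276.0], [459.0, -254.0], [448.0, -249.0]]
```

View pics/w1.png

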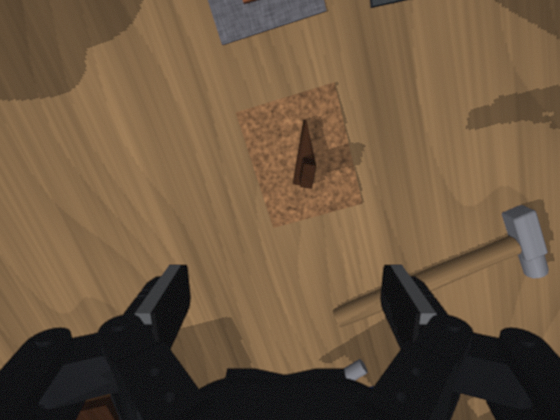

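The wedge's fin is at (306,165) px, which is world (448,-263) mm, with wedge yaw -25.6°. Descending to grasp it.

Call:
{"method": "step_arm", "body": {
  "motion": [
    [0.56,0,-1,0,0,-0.16,-1],
    [0.56,-0.02,-1,0,0,-0.16,-1],
    [0,0,-1,0,0,0,-1],
    [0,0,-1,0,0,0,-1],
    [0,0,-1,0,0,0,-1],
    [0,0,-1,0,0,0,-0.5],
    [0,0,-1,0,0,0,-0.3],
    [0,0,-1,0,0,0,-0.2]
  ]
}}

```text
time_s: 2.15
tool_pos: [0.4476, -0.2642, 0.0703]
ee_rot: [0.0, 0.847, 0.532, -0.0]
contact_force: [0.8, 0.1, -0.3]
opening: 0.0519
gripper_force: 0.0
```

Call:
{"method": "step_arm", "body": {
  "motion": [
    [0,0,-1,0,0,0,-0.2],
    [0,0,-0.85,0,0,0,-0.2],
    [0,0,0,0,0,0,1],
    [0,0,0,0,0,0,1],
    [0,0,0,0,0,0,1],
    [0,0,0,0,0,0,1],
    [0,0,0,0,0,0,1],
    [0,0,0,0,0,0,1]
  ],
  "squeeze": 60
}}

```text
time_s: 2.82
tool_pos: [0.4491, -0.2639, 0.0359]
ee_rot: [0.001, 0.846, 0.534, 0.0]
contact_force: [-2.5, -2.3, 5.6]
opening: 0.0107
gripper_force: 60.2
```

Call:
{"method": "step_arm", "body": {
  "motion": [
    [0,0,0.5,0,0,0,1],
    [0,0,1,0,0,0,1],
    [0.5,0.2,1,0,0,0.05,1],
    [1,0.45,1,0,0,0.08,1],
    [1,0.45,1,0,0,0.08,1],
    [1,0.45,1,0,0,0.08,1],
    [1,0.45,1,0,0,0.08,1],
    [1,0.45,0.7,0,0,0.08,1]
  ]
}}

```text
time_s: 3.48
tool_pos: [0.5597, -0.2134, 0.1814]
ee_rot: [0.001, 0.78, 0.626, 0.001]
contact_force: [0.8, -1.2, 0.5]
opening: 0.0106
gripper_force: 59.4
```

Call:
{"method": "step_arm", "body": {
  "motion": [
    [1,0.45,0,0,0,0.08,1],
    [1,0.45,0,0,0,0.08,1],
    [1,0.45,0,0,0,0.08,1],
    [1,0.45,0,0,0,0,1],
    [0.8,0.4,0,0,0,0,1],
    [0,0,0,0,0,0,1],
    [0,0,0,0,0,0,1],
    [0,0,0,0,0,0,1]
  ]
}}

```text
time_s: 4.15
tool_pos: [0.654, -0.1702, 0.1785]
ee_rot: [-0.0, 0.742, 0.671, -0.0]
contact_force: [-0.9, 0.1, -1.6]
opening: 0.0111
gripper_force: 59.4
```

```bash
cat > blk.py <<'E'
from h import *
import sys
im,D,c=shot("wrist",sys.argv[1]);P=cloud(c,D);np.savez(sys.argv[1]+".npz",im=im,P=P)
s=sense();print(s["time_s"],s["tool_pos"],s["ee_rot"],s["opening"],s["gripper_force"],s["contact_force"])
E
python3 blk.py w2
```

```text
4.2 [ 0.65385931 -0.17044882  0.17866152] [-2.77078586e-05  7.41729562e-01  6.70699073e-01 -9.76286576e-05] 0.01078950377924973 59.359402656555176 [-0.73865154  0.36058881 -0.11080152]
```

View pics/w2.png

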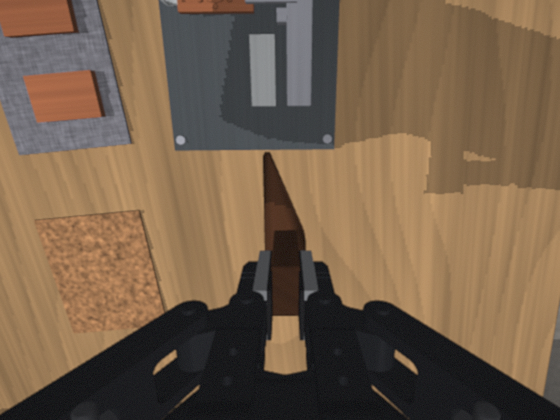

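The picture shows the held wedge with its tip at (267,155) px, the cheek at (262,70), the keeper bar at (299,55) and the plate's near edge at row 150. I'll measure the cheek and bar from depth.

Run:
```python
from h import *
d=np.load("w2.npz");im,P=d["im"],d["P"];Z=P[...,2]*1000
def R(m,n):
    k=max(cv2.findContours(m.astype(np.uint8)*255,0,1)[0],key=cv2.contourArea)
    Q=(P[k[:,0,1],k[:,0,0],:2]*1000).astype(np.float32);r=cv2.minAreaRect(Q)
    print(n,Z[k[:,0,1],k[:,0,0]].mean().round(1),np.round(r[0],1),np.round(r[1],1),round(r[2],2),np.round(cv2.boxPoints(r),1).tolist())
def win(m,x0,x1,y0,y1):
    a=np.zeros(Z.shape,bool);a[y0:y1,x0:x1]=m[y0:y1,x0:x1];return a
m=(Z>22)&(Z<34)
R(win(m,245,281,25,125),"cheek");R(win(m,285,320,30,125),"bar")
R(win((Z>5)&(Z<15),165,345,20,152),"plate")
w=(Z>80)&(Z<140)&(im.max(2)<110)
# wedge tip and top face
R(win((im[...,0]>im[...,2]*1.3)&(Z>90)&(Z<170),255,310,145,232),"wedge")
R(win((Z>165)&(Z<215),270,304,225,262),"fin")
```

```text
cheek 27.5 [644.6 -69.3] [54.7 20.1] 84.52 [[632.0, -95.5], [652.0, -97.5], [657.2000122070312, -43.0], [637.2000122070312, -41.099998474121094]]
bar 27.5 [674.5 -70.6] [57.8 20. ] 85.35 [[662.2000122070312, -98.5999984741211], [682.0999755859375, -100.19999694824219], [686.7999877929688, -42.599998474121094], [666.9000244140625, -41.0]]
plate 9.7 [632.4 -81.3] [108.6 150.8] 84.26 [[552.0, -127.80000305175781], [702.0, -142.89999389648438], [712.9000244140625, -34.79999923706055], [562.7999877929688, -19.700000762939453]]
wedge 155.8 [ 648.9 -143.7] [17.8 49.4] 16.69 [[633.2999877929688, -122.5999984741211], [647.5, -170.0], [664.5, -164.8000030517578], [650.2999877929688, -117.5]]
fin 181.9 [ 655.  -158.5] [ 3.2 15.3] 82.55 [[647.2000122070312, -159.10000610351562], [662.2999877929688, -161.10000610351562], [662.7000122070312, -157.8000030517578], [647.5999755859375, -155.89999389648438]]
```

```bash
cat >> h.py <<'E'
BO=np.array([.6194,.0413]);BY=np.deg2rad(-5.6)
RB=np.array([[np.cos(BY),-np.sin(BY)],[np.sin(BY),np.cos(BY)]])
def toB(p): return (RB.T@(np.asarray(p)[:2]-BO))*1000
def toW(x,y): return (BO+RB@np.array([x,y])/1000)*1000
E
python3 - <<'E'
from h import *
d=np.load("w2.npz");im,P=d["im"],d["P"];s=sense();c=cam("wrist",s)
print("tcp",toB(s["tool_pos"]))
for v in (154,156,160,175,190,205,215,225):
    row=im[v,255:312].astype(int);Zr=P[v,255:312,2]
    a=np.where(Zr>.1)[0]+255
    if len(a): print(v,a[0],a[-1],toB(ray(c,a[0]-.5,v,.162)).round(1),toB(ray(c,a[-1]+.5,v,.162)).round(1),P[v,a[len(a)//2],2].round(4))
print("stage",toW(58.5,-205),"home",toW(57,-125))
E
```

```text
tcp [  54.95791361 -207.3755838 ]
154 264 271 [  43.8 -155.4] [  47.6 -155.4] 0.1558
156 263 272 [  43.2 -156.4] [  48.1 -156.4] 0.1613
160 263 273 [  43.2 -158.3] [  48.5 -158.3] 0.161
175 263 280 [  43.  -165.8] [  51.9 -165.8] 0.1614
190 264 287 [  43.4 -173.4] [  55.3 -173.4] 0.1614
205 264 309 [  43.2 -181.3] [  66.5 -181.3] 0.1615
215 264 297 [  43.1 -186.6] [  60.4 -186.7] 0.162
225 265 302 [  43.5 -192.1] [  63.1 -192.1] 0.1614
stage [ 657.61630845 -168.43021663] home [663.93009933 -88.66565028]
```

Call:
{"method": "step_arm", "body": {
  "motion": [
    [0.2,-0.02,-1,0,0,0.007,1],
    [0,0,-1,0,0,0,1],
    [0,0,-1,0,0,0,1],
    [0,0,-1,0,0,0,1],
    [0,0,-1,0,0,0,1],
    [0,0,-1,0,0,0,1],
    [0,0,-0.75,0,0,0,1],
    [0,0,0,0,0,0,1]
  ]
}}

```text
time_s: 4.87
tool_pos: [0.6572, -0.1716, 0.0421]
ee_rot: [-0.0, 0.741, 0.672, -0.001]
contact_force: [-0.2, 0.4, -0.5]
opening: 0.0106
gripper_force: 60.8
```

Call:
{"method": "step_arm", "body": {
  "motion": [
    [0.05,0.5,0,0,0,0,1],
    [0.05,0.5,0,0,0,0,1],
    [0.05,0.5,0,0,0,0,1],
    [0,0.4,0,0,0,0,1],
    [0,0.3,0,0,0,0,1],
    [0,0,0,0,0,0,1]
  ]
}}

```text
time_s: 5.37
tool_pos: [0.6612, -0.126, 0.0437]
ee_rot: [0.001, 0.74, 0.673, -0.001]
contact_force: [-1.2, -3.3, -0.7]
opening: 0.0106
gripper_force: 60.7
```

Run:
```python
from h import *
s=sense();print(s["tool_pos"],toB(s["tool_pos"]),s["contact_force"],s["opening"])
im,D,c=shot("wrist","w3");cv2.imwrite("pics/w3c.png",cv2.resize(im[40:300,180:400,::-1],None,fx=2.3,fy=2.3))
```

```text
[ 0.66122004 -0.12599649  0.04366869] [  57.94572812 -162.41712809] [-1.19335979 -3.28708074 -0.71122582] 0.010649050913031722
```

View pics/w3c.png

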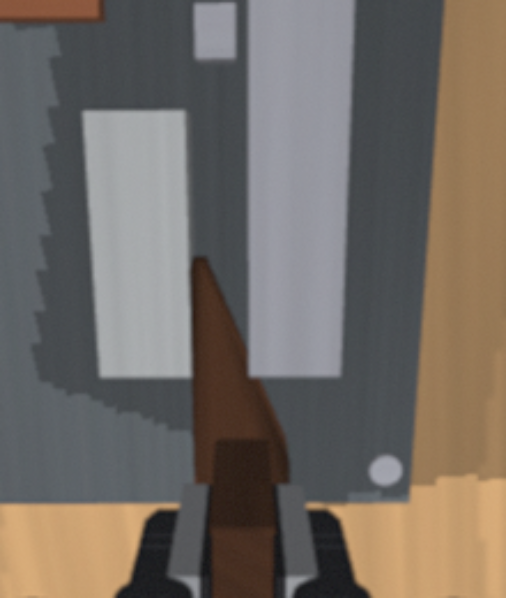

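The wedge tip is in the slot at (200,260) in the crop, along the cheek. I'm pushing on.

Call:
{"method": "step_arm", "body": {
  "motion": [
    [0.02,0.25,0,0,0,0,1],
    [0.02,0.25,0,0,0,0,1],
    [0.02,0.25,0,0,0,0,1],
    [0.02,0.25,0,0,0,0,1],
    [0.02,0.25,0,0,0,0,1],
    [0.02,0.25,0,0,0,0,1],
    [0.02,0.25,0,0,0,0,1],
    [0,0,0,0,0,0,1]
  ],
  "squeeze": 100
}}

```text
time_s: 6.08
tool_pos: [0.6644, -0.0919, 0.0437]
ee_rot: [0.001, 0.74, 0.672, -0.001]
contact_force: [0.0, -4.7, -0.1]
opening: 0.0102
gripper_force: 100.3
```

Run:
```python
from h import *
s=sense();print(s["tool_pos"],toB(s["tool_pos"]),s["contact_force"],s["opening"])
im,D,c=shot("wrist","w4");cv2.imwrite("pics/w4c.png",cv2.resize(im[40:300,180:400,::-1],None,fx=2.3,fy=2.3))
```

```text
[ 0.66439424 -0.09189038  0.04373673] [  57.77660732 -128.16404237] [ 3.18842725e-03 -4.66482755e+00 -1.07923773e-01] 0.010193448297398175
```

View pics/w4c.png

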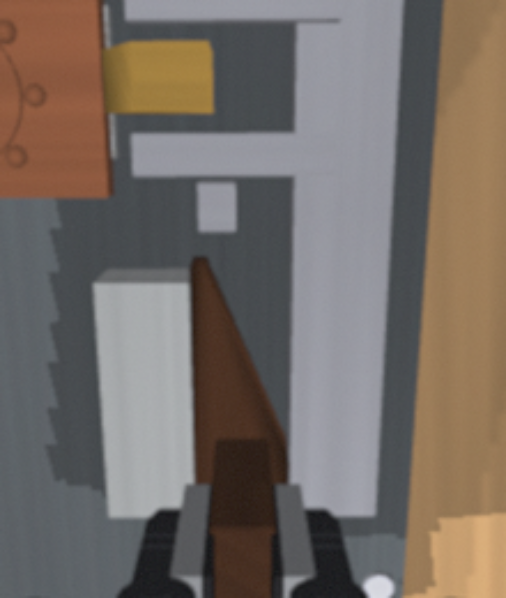

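The keeper is open and the wedge is home, its tip just past the cheek's end at (200,258) in the crop. Letting go and moving over seat 0.

Call:
{"method": "step_arm", "body": {
  "motion": [
    [0,0,0,0,0,0,-0.2],
    [0,0,0,0,0,0,-0.2],
    [0,0,0,0,0,0,-0.2],
    [0,0,0.5,0,0,0,-0.2],
    [0,0,1,0,0,0,-0.2],
    [0,0,1,0,0,0,-0.2],
    [0,0,1,0,0,0,-0.2],
    [0,0,1,0,0,-0.24,-0.2]
  ]
}}

```text
time_s: 6.8
tool_pos: [0.6644, -0.0911, 0.1354]
ee_rot: [0.0, 0.779, 0.627, 0.0]
contact_force: [0.1, -1.2, 0.6]
opening: 0.0513
gripper_force: 0.0
```

Call:
{"method": "step_arm", "body": {
  "motion": [
    [-0.3,0.6,0.5,0,0,-0.24,-0.2],
    [-0.3,0.6,0.5,0,0,-0.24,-0.2],
    [-0.3,0.6,0,0,0,-0.24,-0.2],
    [-0.3,0.6,0,0,0,-0.24,-0.2],
    [-0.3,0.6,0,0,0,-0.24,-0.2],
    [-0.3,0.6,0,0,0,-0.24,-0.2],
    [-0.3,0.6,0,0,0,-0.24,-0.2],
    [-0.35,0.46,0,0,0,-0.24,-0.3]
  ]
}}

```text
time_s: 7.47
tool_pos: [0.6151, 0.003, 0.1544]
ee_rot: [-0.0, 0.981, 0.193, 0.001]
contact_force: [-0.0, 0.2, -0.3]
opening: 0.0556
gripper_force: 0.0
```

Call:
{"method": "step_arm", "body": {
  "motion": [
    [0,0,0,0,0,-0.24,-0.3],
    [0,0,0,0,0,-0.24,-0.3],
    [0,0,0,0,0,-0.24,-0.3],
    [0,0,0,0,0,-0.24,-0.3],
    [0,0,0,0,0,0,-0.3]
  ]
}}

```text
time_s: 7.88
tool_pos: [0.6154, 0.0021, 0.1544]
ee_rot: [-0.0, 0.999, -0.045, 0.001]
contact_force: [0.8, -0.5, 0.5]
opening: 0.0553
gripper_force: 0.0
```

Run:
```python
from h import *
s=sense();q=s["ee_rot"];print(s["time_s"],s["tool_pos"],toB(s["tool_pos"]),"tooly",np.rad2deg(2*np.arctan2(q[2],q[1]))-90,s["q"],s["opening"])
im,D,c=shot("wrist","w5");P=cloud(c,D);H=cv2.cvtColor(im,cv2.COLOR_RGB2HSV)
cop=((H[...,0]<12)&(H[...,1]>110)&(H[...,2]>60)).astype(np.uint8)*255
for k in cv2.findContours(cop,0,2)[0]:
    if cv2.contourArea(k)<800: continue
    z=np.median(P[...,2][cv2.drawContours(np.zeros(cop.shape,np.uint8),[k],-1,1,-1)>0])
    W=np.array([ray(c,u,v,z)[:2]*1000 for u,v in k[:,0]],np.float32);r=cv2.minAreaRect(W)
    print(z,np.round(r[0],1),np.round(r[1],1),round(r[2],1),"blk",toB(np.array(r[0])/1000).round(1),cv2.boundingRect(k))
```

```text
7.8833 [0.61543035 0.00208207 0.15439801] [ -0.12371011 -39.41812722] tooly -95.13306453986587 [-5.66925424e-02  3.39177594e-01  1.22798649e+00  1.79632396e-04
  1.57326510e+00  1.60369321e+00] 0.05529504462928024
0.010621551521652478 [457.8  75.4] [36.2 63.2] 84.9 blk [-164.2   18.1] (212, 314, 35, 51)
0.010530404598743659 [4.61e+02 1.00e-01] [39.  63.8] 88.2 blk [-153.6  -56.4] (280, 305, 40, 53)
0.023998281447343395 [614.3  -1.7] [39.5 59.7] 84.9 blk [ -0.9 -43.3] (266, 159, 48, 68)
```

View pics/w5.png

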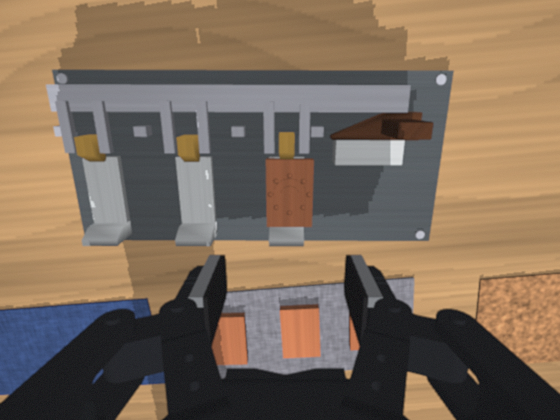

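The view shows the wedge holding at (380,130) px, the plaque in seat 0 at (289,192), and the empty seats 1 and 2 at (195,190) and (105,190). I'll refine the block frame from this view.

Run:
```python
from h import *
s=sense();im,D,c=shot("wrist");P=cloud(c,D);Z=P[...,2]*1000
m=np.zeros(Z.shape,np.uint8);a=(Z>5)&(Z<45);m[60:252,40:460]=a[60:252,40:460]*255
k=max(cv2.findContours(m,0,1)[0],key=cv2.contourArea)
k=np.array([p for p in k[:,0]])
W=np.array([ray(c,u,v,.010)[:2]*1000 for u,v in k],np.float32);r=cv2.minAreaRect(W);print("plate",r,toB(np.array(r[0])/1000))
g=im.min(2)>150
for n,(x0,x1,y0,y1) in dict(s1=(172,220,150,222),s2=(80,130,150,222)).items():
    mm=np.zeros(Z.shape,np.uint8);mm[y0:y1,x0:x1]=(abs(Z-16)<2)[y0:y1,x0:x1]*255
    k=max(cv2.findContours(mm,0,1)[0],key=cv2.contourArea)[:,0]
    W=np.array([ray(c,u,v,.016)[:2]*1000 for u,v in k],np.float32);r=cv2.minAreaRect(W);print(n,r,toB(np.array(r[0])/1000))
```

```text
plate ((639.6547241210938, 30.007171630859375), (332.7285461425781, 155.7992401123047), 84.77007293701172) [21.26004336 -9.2624175 ]
s1 ((622.5516967773438, 79.82758331298828), (30.467056274414062, 59.41313934326172), 84.8026351928711) [-0.62297831 38.65125828]
s2 ((629.5475463867188, 159.09095764160156), (31.198421478271484, 60.26551818847656), 84.81275939941406) [ -1.39526701 118.21901552]
```

```bash
sed -i 's/^BO=.*/BO=np.array([.6183,.0398]);BY=np.deg2rad(-5.35)/' h.py; python3 -c "
from h import *
for y in(-40,40,120):print(toW(0,y))"
```

```text
[ 6.14570421e+02 -2.57484203e-02]
[622.02957944  79.62574842]
[629.48873831 159.27724526]
```

Call:
{"method": "step_arm", "body": {
  "motion": [
    [-0.05,-0.15,-1,0,0,-0.01,-0.3],
    [0,0,-1,0,0,0,-0.3],
    [0,0,-1,0,0,0,-0.3],
    [0,0,-1,0,0,0,-0.3],
    [0,0,-1,0,0,0,-0.3],
    [0,0,-1,0,0,0,-0.3],
    [0,0,-0.6,0,0,0,-0.3],
    [0,0,-0.4,0,0,0,-0.3]
  ]
}}

```text
time_s: 8.65
tool_pos: [0.6136, -0.0011, 0.0117]
ee_rot: [-0.0, 0.999, -0.044, -0.001]
contact_force: [0.4, -0.1, -0.3]
opening: 0.0556
gripper_force: 0.0
```

Call:
{"method": "step_arm", "body": {
  "motion": [
    [0,0,0,0,0,0,-0.2],
    [0,0,0,0,0,0,1],
    [0,0,0,0,0,0,1],
    [0,0,0,0,0,0,1],
    [0,0,0,0,0,0,1],
    [0,0,0,0,0,0,1]
  ],
  "squeeze": 60
}}

```text
time_s: 9.15
tool_pos: [0.6147, -0.0013, 0.0145]
ee_rot: [0.0, 0.999, -0.045, 0.001]
contact_force: [-3.8, -0.9, 3.9]
opening: 0.0383
gripper_force: 61.5
```

Call:
{"method": "step_arm", "body": {
  "motion": [
    [0,0,0.2,0,0,0,1],
    [0,0,0.3,0,0,0,1],
    [0,0,0.5,0,0,0,1],
    [0,0,1,0,0,0,1],
    [0,0,1,0,0,0,1],
    [0,0,1,0,0,0,1],
    [0,0,0.5,0,0,0,1]
  ]
}}

```text
time_s: 9.73
tool_pos: [0.6154, -0.0013, 0.1068]
ee_rot: [0.0, 0.999, -0.045, 0.002]
contact_force: [-0.6, 0.1, -0.3]
opening: 0.0379
gripper_force: 63.5
```

Run:
```python
from h import *
s=sense();print(s["tool_pos"],s["opening"],s["gripper_force"],s["contact_force"])
im,D,c=shot("top","t1");H=cv2.cvtColor(im,cv2.COLOR_RGB2HSV)
for u,v in((142,228),(225,229),(223,275),(141,272),(183,251)):print(np.round(ray(c,u,v,.003)*1000))
cop=((H[...,0]<12)&(H[...,1]>110)&(H[...,2]>60)).astype(np.uint8)*255;cop[:,:225]=0;cop[:,345:]=0
for k in cv2.findContours(cop,0,2)[0]:
    if cv2.contourArea(k)<80: continue
    r=cv2.minAreaRect(np.array([ray(c,u,v,.011)[:2]*1000 for u,v in k[:,0]],np.float32));print(np.round(r[0],1),np.round(r[1],1),round(r[2],1))
```

```text
[ 0.6154398  -0.00126059  0.10675202] 0.03788197329609724 63.48231554031372 [-0.60034441  0.12807369 -0.26107926]
[507. 360.   3.]
[514. 156.   3.]
[401. 153.   3.]
[399. 352.   3.]
[454. 254.   3.]
[461.6 -74.4] [58.6 29. ] 1.8
[6.298e+02 3.000e-01] [40.8 22.9] 84.8
```

Call:
{"method": "step_arm", "body": {
  "motion": [
    [-0.66,1,0,0,0,0,1],
    [-0.66,1,0,0,0,0,1],
    [-0.66,1,0,0,0,0,1],
    [-0.66,1,0,0,0,0,1],
    [-0.66,1,0,0,0,0,1],
    [-0.66,1,0,0,0,0,1],
    [-0.66,1,0,0,0,0,1],
    [-0.66,1,0,0,0,0,1]
  ]
}}

```text
time_s: 10.45
tool_pos: [0.5075, 0.1595, 0.1023]
ee_rot: [0.0, 0.999, -0.045, -0.001]
contact_force: [0.2, -0.4, -2.4]
opening: 0.038
gripper_force: 63.5
```

Call:
{"method": "step_arm", "body": {
  "motion": [
    [-0.66,1,0,0,0,0,1],
    [-0.66,1,0,0,0,0,1],
    [-0.7,1,-0.5,0,0,0,1],
    [-0.7,1,-1,0,0,0,1],
    [0,0,-1,0,0,0,1],
    [0,0,-1,0,0,0,1],
    [0,0,-0.8,0,0,0,1],
    [0,0,-0.6,0,0,0,1]
  ]
}}

```text
time_s: 11.12
tool_pos: [0.4529, 0.2384, 0.0028]
ee_rot: [0.001, 0.999, -0.045, -0.001]
contact_force: [0.2, -0.6, -2.3]
opening: 0.039
gripper_force: 39.4
```

Call:
{"method": "step_arm", "body": {
  "motion": [
    [0,0,-0.2,0,0,0,1],
    [0,0,0,0,0,0,1],
    [0,0,0,0,0,0,1]
  ]
}}

```text
time_s: 11.37
tool_pos: [0.4544, 0.2388, 0.0019]
ee_rot: [-0.0, 0.999, -0.045, -0.0]
contact_force: [-3.3, -1.1, 4.5]
opening: 0.0382
gripper_force: 63.6
```

Call:
{"method": "step_arm", "body": {
  "motion": [
    [0,0,0,0,0,0,-0.3],
    [0,0,0,0,0,0,-0.3],
    [0,0,0,0,0,0,-0.3],
    [0,0,0.5,0,0,0,-0.3],
    [0,0,1,0,0,0,-0.3],
    [0,0,1,0,0,0,-0.3],
    [0,0,1,0,0,0,-0.3],
    [0,-0.5,1,0,0,0,-0.3]
  ]
}}

```text
time_s: 12.03
tool_pos: [0.4543, 0.2296, 0.0932]
ee_rot: [-0.0, 0.999, -0.045, 0.0]
contact_force: [0.8, 0.5, -0.5]
opening: 0.0558
gripper_force: 0.0
```

Call:
{"method": "step_arm", "body": {
  "motion": [
    [-0.3,-1,1,0,0,0,-0.3],
    [-0.3,-1,1,0,0,0,-0.3],
    [-0.3,-1,1,0,0,0,-0.3],
    [-0.3,-1,1,0,0,0,-0.3],
    [-0.3,-1,1,0,0,0,-0.3],
    [-0.3,-1,0,0,0,0,-0.3],
    [-0.3,-1,0,0,0,0,-0.3],
    [-0.3,-1,0,0,0,0,-0.3]
  ]
}}

```text
time_s: 12.7
tool_pos: [0.406, 0.0679, 0.1926]
ee_rot: [-0.0, 0.999, -0.045, 0.001]
contact_force: [0.4, -1.0, 0.7]
opening: 0.0554
gripper_force: 0.0
```

Call:
{"method": "step_arm", "body": {
  "motion": [
    [0,-1,0,0,0,0,-0.3],
    [0,-1,0,0,0,0,-0.3],
    [0,-1,0,0,0,0,-0.3],
    [0,-0.5,0,0,0,0,-0.3],
    [0,0,0,0,0,0,-0.3],
    [0,0,0,0,0,0,-0.3]
  ]
}}

```text
time_s: 13.2
tool_pos: [0.4063, -0.0011, 0.1917]
ee_rot: [-0.0, 0.999, -0.046, 0.0]
contact_force: [0.6, 0.6, -0.8]
opening: 0.0551
gripper_force: 0.0
```

```bash
cat > bl.py <<'E'
from h import *
import sys
s=sense();q=s["ee_rot"];print(s["time_s"],s["tool_pos"].round(4),"tooly",(np.rad2deg(2*np.arctan2(q[2],q[1]))-90).round(2),s["opening"].__round__(4),np.round(s["contact_force"],1))
im,D,c=shot("wrist",sys.argv[1]);P=cloud(c,D);H=cv2.cvtColor(im,cv2.COLOR_RGB2HSV)
cop=((H[...,0]<12)&(H[...,1]>110)&(H[...,2]>50)).astype(np.uint8)*255
for k in cv2.findContours(cop,0,2)[0]:
    if cv2.contourArea(k)<800: continue
    z=np.median(P[...,2][cv2.drawContours(np.zeros(cop.shape,np.uint8),[k],-1,1,-1)>0])
    W=np.array([ray(c,u,v,z)[:2]*1000 for u,v in k[:,0]],np.float32);r=cv2.minAreaRect(W)
    print("z",round(z,4),np.round(r[0],1),np.round(r[1],1),round(r[2],1),"blk",toB(np.array(r[0])/1000).round(1),cv2.boundingRect(k))
E
python3 bl.py w6
```

```text
13.2 [ 0.4063 -0.0011  0.1917] tooly -95.26 0.0551 [ 0.6  0.6 -0.8]
z 0.0111 [453.4 236. ] [43.6 58.9] 84.7 blk [-182.4  180. ] (11, 123, 56, 61)
z 0.0107 [455.9  77.5] [40. 59.] 86.4 blk [-165.2   22.4] (175, 104, 48, 63)
z 0.0106 [4.587e+02 2.000e-01] [38.7 59. ] 88.2 blk [-155.2  -54.3] (256, 93, 44, 65)
z 0.0106 [463. -71.] [39.7 59.4] 89.1 blk [-144.3 -124.8] (331, 80, 44, 68)
```

View pics/w6.png

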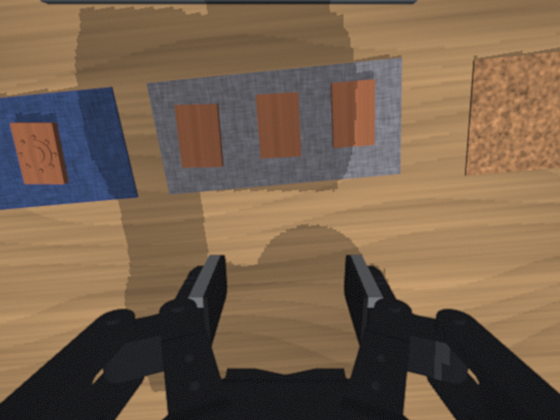

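All three blanks are still on the pad, at (199,136), (278,126) and (354,114) px, and the plaque is flat on the felt at (39,154). I'm picking the left blank for seat 2.

Call:
{"method": "step_arm", "body": {
  "motion": [
    [0.62,0.98,0,0,0,0.06,-0.3],
    [0.62,0.98,-1,0,0,0,-0.3],
    [0.62,0.98,-1,0,0,0,-0.3],
    [0.62,0.98,-1,0,0,0,-0.3],
    [0,0,-1,0,0,0,-0.3],
    [0,0,-1,0,0,0,-0.3],
    [0,0,-1,0,0,0,-0.3],
    [0,0,-1,0,0,0,-0.3]
  ]
}}

```text
time_s: 13.92
tool_pos: [0.4556, 0.0786, 0.0503]
ee_rot: [-0.0, 1.0, -0.029, -0.0]
contact_force: [0.3, -0.7, 1.0]
opening: 0.0554
gripper_force: 0.0
```

Call:
{"method": "step_arm", "body": {
  "motion": [
    [0,0,-1,0,0,0,-0.3],
    [0,0,-0.8,0,0,0,-0.3],
    [0,0,-0.6,0,0,0,-0.3],
    [0,0,0,0,0,0,1],
    [0,0,0,0,0,0,1],
    [0,0,0,0,0,0,1],
    [0,0,0,0,0,0,1],
    [0,0,0,0,0,0,1]
  ]
}}

```text
time_s: 14.58
tool_pos: [0.4562, 0.0774, 0.004]
ee_rot: [-0.0, 1.0, -0.03, 0.001]
contact_force: [-0.5, -0.1, -1.1]
opening: 0.0378
gripper_force: 61.0
```

Call:
{"method": "step_arm", "body": {
  "motion": [
    [0,0,0.4,0,0,0,1],
    [0,0,1,0,0,0,1],
    [0.5,0.2,1,0,0,-0.067,1],
    [1,0.5,1,0,0,0,1],
    [1,0.5,1,0,0,0,1],
    [1,0.5,0.4,0,0,0,1],
    [1,0.5,0,0,0,0,1],
    [1,0.5,0,0,0,0,1]
  ]
}}

```text
time_s: 15.25
tool_pos: [0.5674, 0.1317, 0.1014]
ee_rot: [-0.0, 0.999, -0.047, 0.001]
contact_force: [0.1, -0.7, -1.3]
opening: 0.0381
gripper_force: 61.0
```

Call:
{"method": "step_arm", "body": {
  "motion": [
    [1,0.5,0,0,0,0,1],
    [1,0.4,0,0,0,0,1],
    [0.8,0.3,0,0,0,0,1],
    [0.39,0.16,-0.5,0,0,0,1],
    [0,0,-1,0,0,0,1],
    [0,0,-1,0,0,0,1],
    [0,0,-0.3,0,0,0,1],
    [0,0,0,0,0,0,1]
  ]
}}

```text
time_s: 15.92
tool_pos: [0.6283, 0.158, 0.0414]
ee_rot: [0.001, 0.999, -0.047, -0.002]
contact_force: [1.2, -0.4, -0.9]
opening: 0.038
gripper_force: 61.0
```

Run:
```python
from h import *
s=sense();q=s["ee_rot"];print(s["tool_pos"],toB(s["tool_pos"]),"tooly",np.rad2deg(2*np.arctan2(q[2],q[1]))-90,s["opening"],s["contact_force"])
im,D,c=shot("wrist","w7")
im,D,c=shot("top");H=cv2.cvtColor(im,cv2.COLOR_RGB2HSV)
print("jar",ray(c,171,151,.085))
```

```text
[0.62834663 0.15804313 0.04143685] [ -1.02206149 118.66477196] tooly -95.40615724922502 0.0379942663486792 [ 1.18384823 -0.44897285 -0.85451924]
jar [0.68101583 0.28684469 0.085     ]
```

View pics/w7.png

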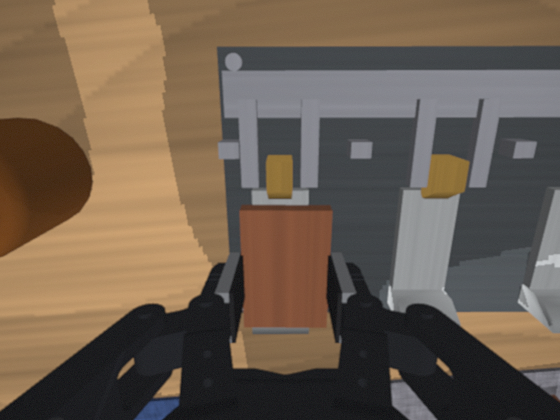

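The held blank spans columns 240–333, while seat 2's pad is at 252–308 and its pusher at 266–293. The blank looks about 2–3 mm off in y, so I'll check.

Run:
```python
from h import *
s=sense();c=cam("wrist",s);z=s["tool_pos"][2]-.001+.008
for n,u,v,zz in(("plate+xL",241,206,z),("plate+xR",332.5,207,z),("padL",251.5,196,.016),("padR",308.5,197,.016),("toothL",239.5,150,.032),("toothL2",257,150,.032),("toothR",302,150,.032),("toothR2",319,150,.032),("toothend",248,187,.032),("toothendR",310,187,.032)):
    print(n,toB(ray(c,u,v,zz)).round(1))
```

```text
plate+xL [ 33.4 137.7]
plate+xR [32.9 98.2]
padL [ 27.5 136.9]
padR [ 26.9 106.1]
toothL [ 54.6 140.1]
toothL2 [ 54.6 131.9]
toothR [ 54.6 110.8]
toothR2 [ 54.6 102.8]
toothend [ 36.7 136.7]
toothendR [ 36.7 106.6]
```

Call:
{"method": "step_arm", "body": {
  "motion": [
    [-0.06,0.165,0,0,0,0,1],
    [0,0,-0.25,0,0,0,1],
    [0,0,-0.25,0,0,0,1],
    [0,0,-0.2,0,0,0,1],
    [0,0,0,0,0,0,1]
  ]
}}

```text
time_s: 16.43
tool_pos: [0.6277, 0.1615, 0.0279]
ee_rot: [0.0, 0.999, -0.047, -0.001]
contact_force: [-1.0, -0.1, -1.8]
opening: 0.038
gripper_force: 61.0
```

Call:
{"method": "step_arm", "body": {
  "motion": [
    [0,0,-0.15,0,0,0,1],
    [0,0,-0.15,0,0,0,1],
    [0,0,0,0,0,0,1],
    [0,0,0,0,0,0,1]
  ]
}}

```text
time_s: 16.77
tool_pos: [0.6283, 0.1619, 0.0238]
ee_rot: [-0.0, 0.999, -0.047, -0.0]
contact_force: [-4.6, 0.3, 3.9]
opening: 0.0381
gripper_force: 61.6
```

Call:
{"method": "step_arm", "body": {
  "motion": [
    [0,0,-0.1,0,0,0,1],
    [0,0,-0.1,0,0,0,1],
    [0,0,-0.1,0,0,0,1],
    [0,0,0,0,0,0,1],
    [0,0,0,0,0,0,1]
  ]
}}

```text
time_s: 17.18
tool_pos: [0.6278, 0.1619, 0.0164]
ee_rot: [0.0, 0.999, -0.047, -0.001]
contact_force: [-2.7, 1.6, -2.1]
opening: 0.0378
gripper_force: 61.0
```

Call:
{"method": "step_arm", "body": {
  "motion": [
    [0,0,0,0,0,0,-0.25],
    [0,0,0,0,0,0,-0.25],
    [0,0,0,0,0,0,-0.25],
    [0,0,1,0,0,0,-0.25],
    [0,0,1,0,0,0,0],
    [0,0,1,0,0,0,0.5],
    [0,0,0,0,0,0,1],
    [0,0,0,0,0,0,1]
  ]
}}

```text
time_s: 17.85
tool_pos: [0.6296, 0.1616, 0.0791]
ee_rot: [-0.0, 0.999, -0.047, 0.002]
contact_force: [0.2, -0.1, 0.3]
opening: 0.0067
gripper_force: 0.0
```

```bash
cat > chk.py <<'E'
from h import *
import sys
s=sense();print(s["time_s"],s["tool_pos"],toB(s["tool_pos"]),s["opening"],s["contact_force"])
im,D,c=shot("wrist",sys.argv[1]);P=cloud(c,D);H=cv2.cvtColor(im,cv2.COLOR_RGB2HSV)
cop=((H[...,0]<12)&(H[...,1]>110)&(H[...,2]>50)).astype(np.uint8)*255
for k in cv2.findContours(cop,0,2)[0]:
    if cv2.contourArea(k)<800: continue
    m=cv2.erode(cv2.drawContours(np.zeros(cop.shape,np.uint8),[k],-1,1,-1),np.ones((5,5)))>0
    Q=P[m];A=np.c_[Q[:,:2]-Q[:,:2].mean(0),np.ones(len(Q))];f=np.linalg.lstsq(A,Q[:,2],rcond=None)[0]
    r=cv2.minAreaRect(np.array([ray(c,u,v,f[2])[:2]*1000 for u,v in k[:,0]],np.float32))
    print("blk",toB(np.array(r[0])/1000).round(1),np.round(r[1],1),round(r[2],1),"z",f[2].round(4),"slope",f[:2].round(3),cv2.boundingRect(k))
E
python3 chk.py w8
```

```text
17.85 [0.6296453  0.1616465  0.07907222] [-6.50275206e-02  1.22373531e+02] 0.006706789061561625 [ 0.17020631 -0.13957606  0.25165475]
blk [  0.8 122. ] [39.4 60.3] 84.4 z 0.0257 slope [ 0.306 -0.033] (253, 178, 65, 90)
```

Call:
{"method": "step_arm", "body": {
  "motion": [
    [0.4,-0.03,-1,0,0,0,1],
    [0,0,-1,0,0,0,1],
    [0,0,-0.4,0,0,0,1],
    [0,0,-0.1,0,0,0,1],
    [0,0,0,0,0,0,1],
    [0,0,0,0,0,0,1]
  ]
}}

```text
time_s: 18.4
tool_pos: [0.6362, 0.161, 0.0269]
ee_rot: [0.0, 0.999, -0.047, -0.0]
contact_force: [-0.5, 0.3, 0.1]
opening: -0.0001
gripper_force: 0.0
```

Call:
{"method": "step_arm", "body": {
  "motion": [
    [0,0,-0.1,0,0,0,1],
    [0,0,-0.1,0,0,0,1],
    [0,0,0,0,0,0,1]
  ]
}}

```text
time_s: 18.65
tool_pos: [0.6367, 0.1611, 0.0241]
ee_rot: [-0.0, 0.999, -0.047, 0.0]
contact_force: [-3.0, -0.5, 4.2]
opening: -0.0003
gripper_force: 1.8
```

Call:
{"method": "step_arm", "body": {
  "motion": [
    [0,0,-0.1,0,0,0,1],
    [0,0,0,0,0,0,1],
    [0,0,0,0,0,0,1]
  ]
}}

```text
time_s: 18.9
tool_pos: [0.6368, 0.1612, 0.024]
ee_rot: [-0.0, 0.999, -0.047, 0.001]
contact_force: [-7.5, -2.3, 13.7]
opening: -0.0001
gripper_force: 6.9
```

Call:
{"method": "step_arm", "body": {
  "motion": [
    [0,0,1,0,0,0,0],
    [0,0,1,0,0,0,-0.3],
    [-0.5,0,1,0,0,0,-0.3],
    [-1,-0.5,1,0,0,0,-0.3],
    [-1,-0.5,0.5,0,0,0,-0.3],
    [0,0,0,0,0,0,-0.3],
    [0,0,0,0,0,0,-0.3]
  ]
}}

```text
time_s: 19.48
tool_pos: [0.5865, 0.1409, 0.1123]
ee_rot: [-0.0, 0.999, -0.047, 0.001]
contact_force: [0.7, 0.3, -1.2]
opening: 0.0554
gripper_force: 0.0
```

```bash
python3 chk.py w9
```

```text
19.4833 [0.5865028  0.14089762 0.11232736] [-41.08497212  97.69245651] 0.055364648721833845 [ 0.70171658  0.3348285  -1.18110122]
blk [-136.3  -51.2] [41.8 31.8] 88.3 z 0.0114 slope [ 1.18  -0.067] (434, 292, 51, 32)
blk [-141.7 -122. ] [44.1 63.6] 89.0 z 0.0111 slope [0.186 0.521] (510, 281, 50, 65)
blk [ -0.5 122. ] [39.5 59.3] 84.2 z 0.0245 slope [ 0.088 -0.181] (220, 109, 59, 86)
```

View pics/w9.png

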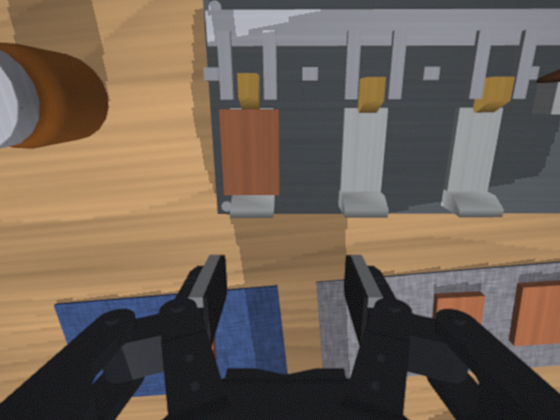

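Seat 2's blank is seated squarely at (250,152) px, and the other two blanks are where they were. Next I pick the middle blank.

Call:
{"method": "step_arm", "body": {
  "motion": [
    [-0.9,-1,0,0,0,0.125,-0.3],
    [-0.9,-1,0,0,0,0,-0.3],
    [-0.9,-1,0,0,0,0,-0.3],
    [-0.9,-1,0,0,0,0,-0.3],
    [-0.9,-1,0,0,0,0,-0.3],
    [-0.9,-1,-0.4,0,0,0,-0.3],
    [-0.92,-1.0,-1,0,0,0,-0.3],
    [0,0,-1,0,0,0,-0.3]
  ]
}}

```text
time_s: 20.2
tool_pos: [0.4586, -0.0011, 0.0624]
ee_rot: [0.0, 1.0, -0.017, -0.0]
contact_force: [-0.2, 0.8, -0.2]
opening: 0.0554
gripper_force: 0.0
```

Call:
{"method": "step_arm", "body": {
  "motion": [
    [0,0,-1,0,0,0,-0.3],
    [0,0,-1,0,0,0,-0.3],
    [0,0,-0.6,0,0,0,-0.3],
    [0,0,-0.4,0,0,0,-0.3],
    [0,0,0,0,0,0,1],
    [0,0,0,0,0,0,1],
    [0,0,0,0,0,0,1],
    [0,0,0,0,0,0,1]
  ]
}}

```text
time_s: 20.87
tool_pos: [0.4608, 0.0011, 0.0041]
ee_rot: [0.0, 1.0, -0.016, 0.001]
contact_force: [1.5, -0.6, -1.0]
opening: 0.0376
gripper_force: 61.2
```

Call:
{"method": "step_arm", "body": {
  "motion": [
    [0,0,0.4,0,0,0,1],
    [0,0,1,0,0,0,1],
    [0.5,0.26,1,0,0,-0.123,1],
    [1,0.5,1,0,0,0,1],
    [1,0.5,1,0,0,0,1],
    [1,0.5,0.4,0,0,0,1],
    [1,0.5,0,0,0,0,1],
    [1,0.5,0,0,0,0,1]
  ]
}}

```text
time_s: 21.53
tool_pos: [0.5717, 0.0568, 0.1016]
ee_rot: [-0.0, 0.999, -0.047, 0.002]
contact_force: [-0.0, 0.1, -1.1]
opening: 0.038
gripper_force: 61.3
```

Call:
{"method": "step_arm", "body": {
  "motion": [
    [1,0.5,0,0,0,0,1],
    [1,0.5,0,0,0,0,1],
    [0.55,0.2,-0.5,0,0,0,1],
    [0,0,-1,0,0,0,1],
    [0,0,-1,0,0,0,1],
    [0,0,-0.4,0,0,0,1],
    [0,0,0,0,0,0,1],
    [0,0,0,0,0,0,1]
  ]
}}

```text
time_s: 22.2
tool_pos: [0.6212, 0.0802, 0.0422]
ee_rot: [0.0, 0.999, -0.047, 0.0]
contact_force: [0.6, 0.1, -0.6]
opening: 0.0379
gripper_force: 61.2
```

Run:
```python
from h import *
s=sense();q=s["ee_rot"];print(s["tool_pos"],toB(s["tool_pos"]),"tooly",np.rad2deg(2*np.arctan2(q[2],q[1]))-90,s["opening"],s["contact_force"])
im,D,c=shot("wrist","w10");np.savez("w10.npz",im=im)
```

```text
[0.62120938 0.08021117 0.04221145] [-0.87120742 40.5063967 ] tooly -95.34294859907006 0.03788164519558295 [ 0.62398651  0.14660033 -0.57234517]
```

View pics/w10.png

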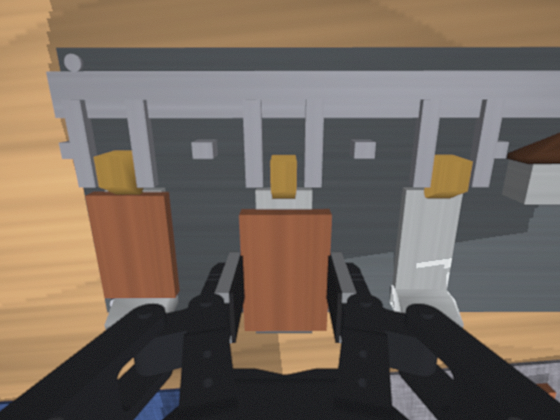

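The held blank spans 240–331 px, and seat 1's pad and pusher centre at column 284, so it's within 1 mm. Lowering.

Call:
{"method": "step_arm", "body": {
  "motion": [
    [0,0.03,-0.25,0,0,0,1],
    [0,0,-0.25,0,0,0,1],
    [0,0,-0.2,0,0,0,1],
    [0,0,-0.15,0,0,0,1],
    [0,0,-0.15,0,0,0,1],
    [0,0,0,0,0,0,1]
  ]
}}

```text
time_s: 22.75
tool_pos: [0.622, 0.0809, 0.0221]
ee_rot: [-0.0, 0.999, -0.047, 0.001]
contact_force: [2.7, -0.0, 1.7]
opening: 0.038
gripper_force: 61.5
```

Call:
{"method": "step_arm", "body": {
  "motion": [
    [0,0,-0.1,0,0,0,1],
    [0,0,-0.1,0,0,0,1],
    [0,0,-0.1,0,0,0,1],
    [0,0,0,0,0,0,1],
    [0,0,0,0,0,0,1]
  ]
}}

```text
time_s: 23.17
tool_pos: [0.6221, 0.0809, 0.0161]
ee_rot: [-0.0, 0.999, -0.047, 0.001]
contact_force: [5.3, 1.1, 3.2]
opening: 0.038
gripper_force: 61.8
```

Call:
{"method": "step_arm", "body": {
  "motion": [
    [0,0,0,0,0,0,-0.25],
    [0,0,0,0,0,0,-0.25],
    [0,0,0,0,0,0,-0.25],
    [0,0,1,0,0,0,-0.25],
    [0,0,1,0,0,0,0.5],
    [0,0,0,0,0,0,1],
    [0.4,-0.03,0,0,0,0,1],
    [0,0,0,0,0,0,1]
  ]
}}

```text
time_s: 23.83
tool_pos: [0.6292, 0.0801, 0.0547]
ee_rot: [0.0, 0.999, -0.047, -0.0]
contact_force: [-1.2, 0.1, 0.5]
opening: 0.0049
gripper_force: 0.0
```

Call:
{"method": "step_arm", "body": {
  "motion": [
    [0,0,-0.8,0,0,0,1],
    [0,0,-0.55,0,0,0,1],
    [0,0,-0.1,0,0,0,1],
    [0,0,-0.1,0,0,0,1],
    [0,0,0,0,0,0,1],
    [0,0,0,0,0,0,1]
  ]
}}

```text
time_s: 24.33
tool_pos: [0.628, 0.0802, 0.0241]
ee_rot: [0.0, 0.999, -0.047, -0.001]
contact_force: [-4.9, -0.1, 7.7]
opening: -0.0
gripper_force: 3.5
```

Call:
{"method": "step_arm", "body": {
  "motion": [
    [0,0,-0.07,0,0,0,1],
    [0,0,0,0,0,0,1],
    [0,0,1,0,0,0,0.5],
    [0,0,1,0,0,0,-0.3],
    [-0.5,-0.2,1,0,0,0.155,-0.3],
    [-1,-0.2,1,0,0,0,-0.3],
    [-1,0,0.5,0,0,0,-0.3],
    [0,0,0,0,0,0,-0.3]
  ]
}}

```text
time_s: 25.0
tool_pos: [0.5776, 0.0723, 0.1148]
ee_rot: [-0.0, 1.0, -0.008, 0.001]
contact_force: [-0.7, 0.5, 0.5]
opening: 0.0554
gripper_force: 0.0
```

```bash
python3 chk.py w11
```

```text
25.0 [0.57755201 0.07230624 0.11481798] [-43.60134529  28.56531182] 0.05536513794143275 [-0.7082895   0.5233109   0.53765652]
blk [-124.9 -121.8] [41.9 28.2] 89.2 z 0.011 slope [0.915 0.198] (425, 290, 52, 29)
blk [-0.5 40.8] [39.5 59.4] 84.7 z 0.0245 slope [ 0.103 -0.062] (243, 102, 61, 89)
blk [ -0.4 120.6] [41.3 59.2] 84.6 z 0.0248 slope [ 0.053 -0.621] (125, 92, 63, 90)
blk [  56.  -107.7] [73.3 19.3] 84.0 z 0.0281 slope [-1.001  0.443] (447, 65, 113, 35)
```

Call:
{"method": "step_arm", "body": {
  "motion": [
    [-0.8,-1,0,0,0,0,-0.3],
    [-0.8,-1,0,0,0,0,-0.3],
    [-0.8,-1,0,0,0,0,-0.3],
    [-0.8,-1,0,0,0,0,-0.3],
    [-0.8,-1,0,0,0,0,-0.3],
    [-0.8,-1,-0.55,0,0,0,-0.3],
    [-0.85,-1,-1,0,0,0,-0.3],
    [0,-0.17,-1,0,0,0,-0.3]
  ]
}}

```text
time_s: 25.72
tool_pos: [0.4641, -0.0733, 0.0603]
ee_rot: [0.0, 1.0, -0.009, -0.001]
contact_force: [0.2, 0.5, -0.6]
opening: 0.0554
gripper_force: 0.0
```

Call:
{"method": "step_arm", "body": {
  "motion": [
    [0,0,-1,0,0,0,-0.3],
    [0,0,-1,0,0,0,-0.3],
    [0,0,-0.6,0,0,0,-0.3],
    [0,0,-0.4,0,0,0,-0.3],
    [0,0,0,0,0,0,1],
    [0,0,0,0,0,0,1],
    [0,0,0,0,0,0,1],
    [0,0,0,0,0,0,1]
  ]
}}

```text
time_s: 26.38
tool_pos: [0.4666, -0.0712, 0.002]
ee_rot: [0.0, 1.0, -0.008, 0.0]
contact_force: [2.0, -0.4, 1.7]
opening: 0.0378
gripper_force: 61.5
```

Call:
{"method": "step_arm", "body": {
  "motion": [
    [0,0,0.4,0,0,0,1],
    [0,0,1,0,0,0,1],
    [0.4,0.2,1,0,0,-0.155,1],
    [1,0.5,1,0,0,0,1],
    [1,0.5,1,0,0,0,1],
    [1,0.5,0.4,0,0,0,1],
    [1,0.5,0,0,0,0,1],
    [1,0.5,0,0,0,0,1]
  ]
}}

```text
time_s: 27.05
tool_pos: [0.575, -0.0165, 0.0988]
ee_rot: [0.0, 0.999, -0.047, 0.0]
contact_force: [-0.3, -0.1, -1.3]
opening: 0.0379
gripper_force: 60.6
```

Call:
{"method": "step_arm", "body": {
  "motion": [
    [1,0.5,0,0,0,0,1],
    [0.7,0.3,0,0,0,0,1],
    [0.3,0,-0.5,0,0,0,1],
    [0,0,-1,0,0,0,1],
    [0,0,-1,0,0,0,1],
    [0,0,-0.4,0,0,0,1],
    [0,0,0,0,0,0,1],
    [0,0,0,0,0,0,1]
  ]
}}

```text
time_s: 27.72
tool_pos: [0.6139, -0.0012, 0.0401]
ee_rot: [0.0, 0.999, -0.047, -0.0]
contact_force: [0.1, -0.8, -1.1]
opening: 0.0378
gripper_force: 60.6
```

Run:
```python
from h import *
s=sense();q=s["ee_rot"];print(s["tool_pos"],toB(s["tool_pos"]),"tooly",np.rad2deg(2*np.arctan2(q[2],q[1]))-90,s["opening"],s["contact_force"])
im,D,c=shot("wrist","w12")
```

```text
[ 0.61385446 -0.00116665  0.04007964] [ -0.60646302 -41.20268628] tooly -95.34171666207243 0.037750161193856255 [ 0.05018407 -0.82759628 -1.09743119]
```

View pics/w12.png

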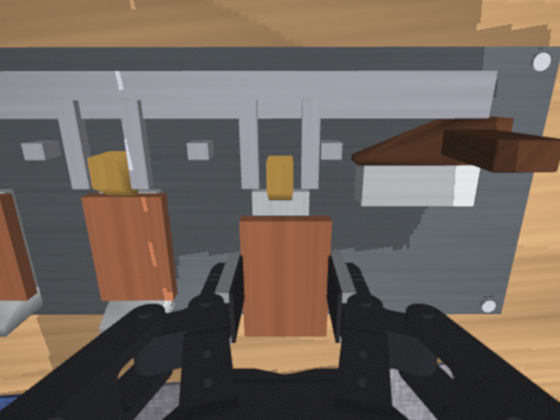

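The blank spans 240–331 px, while seat 0's pad and pusher centre at column 280, so it needs +2.2 mm in y. It also sits about 2.5 mm too far towards -x. Correcting and lowering.

Call:
{"method": "step_arm", "body": {
  "motion": [
    [0.14,0.1,0,0,0,0,1],
    [0,0,-0.25,0,0,0,1],
    [0,0,-0.25,0,0,0,1],
    [0,0,-0.2,0,0,0,1],
    [0,0,-0.15,0,0,0,1],
    [0,0,-0.1,0,0,0,1],
    [0,0,0,0,0,0,1]
  ]
}}

```text
time_s: 28.35
tool_pos: [0.6176, 0.0008, 0.0217]
ee_rot: [0.0, 0.999, -0.047, 0.001]
contact_force: [0.7, -1.2, 2.3]
opening: 0.0382
gripper_force: 61.1
```

Call:
{"method": "step_arm", "body": {
  "motion": [
    [0,0,-0.1,0,0,0,1],
    [0,0,-0.1,0,0,0,1],
    [0,0,-0.1,0,0,0,1],
    [0,0,0,0,0,0,1],
    [0,0,0,0,0,0,1]
  ]
}}

```text
time_s: 28.77
tool_pos: [0.6176, 0.0008, 0.0153]
ee_rot: [0.0, 0.999, -0.047, 0.001]
contact_force: [5.1, -0.2, 2.9]
opening: 0.0375
gripper_force: 61.3
```

Release and press.

Call:
{"method": "step_arm", "body": {
  "motion": [
    [0,0,0,0,0,0,-0.25],
    [0,0,0,0,0,0,-0.25],
    [0,0,0,0,0,0,-0.25],
    [0,0,1,0,0,0,-0.25],
    [0,0,1,0,0,0,0.5],
    [0,0,0,0,0,0,1],
    [0.3,-0.03,0,0,0,0,1],
    [0,0,0,0,0,0,1]
  ]
}}

```text
time_s: 29.43
tool_pos: [0.623, 0.0002, 0.0539]
ee_rot: [0.0, 0.999, -0.047, -0.001]
contact_force: [-0.9, 0.6, -0.0]
opening: 0.0052
gripper_force: 0.0
```

Call:
{"method": "step_arm", "body": {
  "motion": [
    [0,0,-0.8,0,0,0,1],
    [0,0,-0.5,0,0,0,1],
    [0,0,-0.1,0,0,0,1],
    [0,0,-0.1,0,0,0,1],
    [0,0,0,0,0,0,1],
    [0,0,0,0,0,0,1]
  ]
}}

```text
time_s: 29.93
tool_pos: [0.6219, 0.0003, 0.0241]
ee_rot: [0.0, 0.999, -0.047, -0.002]
contact_force: [-3.4, 0.0, 3.4]
opening: -0.0001
gripper_force: 1.9
```

Call:
{"method": "step_arm", "body": {
  "motion": [
    [0,0,-0.1,0,0,0,1],
    [0,0,0,0,0,0,1],
    [0,0,0.5,0,0,0,1],
    [0,0,1,0,0,0,0.5],
    [0,0,1,0,0,0,0],
    [-0.5,0.5,1,0,0,0,-0.2],
    [-1,1,1,0,0,0,-0.2],
    [-0.5,0.3,0,0,0,0,-0.2]
  ]
}}

```text
time_s: 30.6
tool_pos: [0.5836, 0.0379, 0.1171]
ee_rot: [-0.001, 0.999, -0.046, 0.003]
contact_force: [1.2, 1.6, 0.7]
opening: 0.0513
gripper_force: 0.0
```

```bash
python3 chk.py w13
```

```text
30.6 [0.58363011 0.03792503 0.11707983] [-34.34403804  -5.09940783] 0.05128859983708879 [1.23644852 1.61671063 0.7160151 ]
blk [ -0.1 -39. ] [39.9 59.3] 84.8 z 0.0241 slope [0.094 0.144] (304, 119, 59, 83)
blk [-0.1 40.4] [40.2 59.3] 84.8 z 0.0245 slope [ 0.089 -0.317] (191, 119, 60, 83)
blk [ -0.3 120. ] [42.5 59.3] 84.6 z 0.0245 slope [ 0.032 -0.546] (74, 119, 71, 83)
blk [  55.6 -109.2] [84.4 18.6] 84.7 z 0.0467 slope [ 1.813 -0.301] (386, 60, 145, 34)
```

All three blanks are flat on their seats. Now for the wedge.

Call:
{"method": "step_arm", "body": {
  "motion": [
    [0.31,-0.5,0,0,0,0.241,-0.2],
    [0.31,-0.5,0,0,0,0.241,-0.2],
    [0.31,-0.5,0,0,0,0.241,-0.2],
    [0.31,-0.5,0,0,0,0.241,-0.2],
    [0.31,-0.5,0,0,0,0.241,-0.2],
    [0.31,-0.5,0,0,0,0.241,-0.2],
    [0.31,-0.5,0,0,0,0.241,-0.2],
    [0.31,-0.5,0,0,0,0.241,-0.2]
  ]
}}

```text
time_s: 31.32
tool_pos: [0.6326, -0.0447, 0.1115]
ee_rot: [-0.0, 0.906, 0.424, -0.001]
contact_force: [0.3, 0.1, -0.2]
opening: 0.0515
gripper_force: 0.0
```

Call:
{"method": "step_arm", "body": {
  "motion": [
    [0.31,-0.5,0,0,0,0.241,-0.2],
    [0.31,-0.5,0,0,0,0.241,-0.2],
    [0.31,-0.5,0,0,0,0.241,-0.2],
    [0.31,-0.5,0,0,0,0.241,-0.2],
    [0.32,-0.49,0,0,0,0.241,-0.2],
    [0,0,0,0,0,0,-0.2],
    [0,0,0,0,0,0,-0.2]
  ]
}}

```text
time_s: 31.9
tool_pos: [0.6634, -0.094, 0.1116]
ee_rot: [-0.001, 0.742, 0.67, -0.001]
contact_force: [-0.0, 0.3, 0.1]
opening: 0.0513
gripper_force: 0.0
```

Run:
```python
from h import *
s=sense();q=s["ee_rot"];print(s["time_s"],s["tool_pos"],"tooly",np.rad2deg(2*np.arctan2(q[2],q[1]))-90,s["opening"])
im,D,c=shot("wrist","w14");P=cloud(c,D);Z=P[...,2]
m=(Z>.058)&(Z<.075)&(im.max(2)<130);k=max(cv2.findContours(m.astype(np.uint8)*255,0,1)[0],key=cv2.contourArea)
r=cv2.minAreaRect((P[k[:,0,1],k[:,0,0],:2]*1000).astype(np.float32));print(r,cv2.boundingRect(k))
```

```text
31.9 [ 0.66339365 -0.09397653  0.111561  ] tooly -5.851678952430419 0.05131089742792767
((663.5802612304688, -91.2706527709961), (24.719318389892578, 11.762152671813965), 84.20265197753906) (277, 204, 20, 42)
```

Call:
{"method": "step_arm", "body": {
  "motion": [
    [0.03,0.08,-1,0,0,0,-0.2],
    [0,0,-1,0,0,0,-0.2],
    [0,0,-0.8,0,0,0,-0.2],
    [0,0,-0.6,0,0,0,-0.2],
    [0,0,0,0,0,0,1],
    [0,0,0,0,0,0,1],
    [0,0,0,0,0,0,1],
    [0,0,0,0,0,0,1]
  ],
  "squeeze": 100
}}

```text
time_s: 32.62
tool_pos: [0.6646, -0.0919, 0.0466]
ee_rot: [0.0, 0.741, 0.672, 0.0]
contact_force: [-3.0, 0.7, 1.6]
opening: 0.0099
gripper_force: 100.1
```

Call:
{"method": "step_arm", "body": {
  "motion": [
    [0,0,0,0,0,0,1],
    [-0.02,-0.25,0,0,0,0,1],
    [-0.03,-0.35,0,0,0,0,1],
    [-0.05,-0.5,0,0,0,0,1],
    [-0.05,-0.5,0,0,0,0,1],
    [-0.05,-0.5,0,0,0,0,1]
  ]
}}

```text
time_s: 33.12
tool_pos: [0.6605, -0.1341, 0.0456]
ee_rot: [0.0, 0.741, 0.672, 0.001]
contact_force: [-0.6, 0.4, 0.9]
opening: 0.0096
gripper_force: 100.0
```

Call:
{"method": "step_arm", "body": {
  "motion": [
    [-0.05,-0.5,0,0,0,0,1],
    [-0.05,-0.5,0,0,0,0,1],
    [-0.05,-0.5,0,0,0,0,1],
    [-0.05,-0.5,0,0,0,0,1],
    [-0.05,-0.5,0.3,0,0,0,1],
    [-0.3,0,1,0,0,0,1],
    [-1,-0.4,0.7,0,0,0,1],
    [-1,-0.4,0,0,0,0,1]
  ]
}}

```text
time_s: 33.78
tool_pos: [0.6106, -0.2013, 0.0891]
ee_rot: [0.003, 0.741, 0.672, 0.001]
contact_force: [0.5, -0.2, -0.5]
opening: 0.0096
gripper_force: 99.8
```

Call:
{"method": "step_arm", "body": {
  "motion": [
    [-1,-0.4,0,0,0,0,1],
    [-1,-0.4,0,0,0,0,1],
    [-1,-0.4,0,0,0,0,1],
    [-1,-0.4,0,0,0,0,1],
    [-1,-0.4,0,0,0,0,1],
    [-1,-0.4,0,0,0,0,1],
    [-1,-0.4,0,0,0,0,1],
    [-0.9,-0.4,0,0,0,0,1]
  ]
}}

```text
time_s: 34.45
tool_pos: [0.4501, -0.2649, 0.0854]
ee_rot: [0.0, 0.741, 0.672, -0.0]
contact_force: [-0.2, -0.2, 0.3]
opening: 0.01
gripper_force: 99.8
```

Call:
{"method": "step_arm", "body": {
  "motion": [
    [0,0,-0.7,0,0,0,1],
    [0,0,-0.7,0,0,0,1],
    [0,0,-0.5,0,0,0,1],
    [0,0,-0.2,0,0,0,1],
    [0,0,0,0,0,0,1],
    [0,0,0,0,0,0,1]
  ]
}}

```text
time_s: 34.95
tool_pos: [0.4515, -0.2641, 0.0433]
ee_rot: [0.0, 0.741, 0.672, 0.0]
contact_force: [-0.1, -0.5, -0.3]
opening: 0.0097
gripper_force: 99.8
```

Call:
{"method": "step_arm", "body": {
  "motion": [
    [0,0,-0.12,0,0,0,1],
    [0,0,-0.08,0,0,0,1],
    [0,0,0,0,0,0,1]
  ]
}}

```text
time_s: 35.2
tool_pos: [0.4514, -0.2639, 0.039]
ee_rot: [0.0, 0.741, 0.672, 0.0]
contact_force: [0.2, -0.3, -0.2]
opening: 0.0099
gripper_force: 99.8
```

Call:
{"method": "step_arm", "body": {
  "motion": [
    [0,0,0,0,0,0,-0.3],
    [0,0,0,0,0,0,-0.3],
    [0,0,0,0,0,0,-0.3],
    [0,0,0.5,0,0,0,-0.3],
    [0,0,1,0,0,0,-0.3],
    [0,0,1,0,0,0,-0.3],
    [0,0,1,0,0,0,-0.3],
    [0,0,1,0,0,0,-0.3]
  ]
}}

```text
time_s: 35.87
tool_pos: [0.4513, -0.264, 0.1309]
ee_rot: [0.0, 0.741, 0.672, 0.0]
contact_force: [0.3, -0.2, -0.3]
opening: 0.0555
gripper_force: 0.0
```

Call:
{"method": "step_arm", "body": {
  "motion": [
    [-0.5,-1,1,0,0,0,-0.3],
    [-0.5,-1,1,0,0,0,-0.3],
    [-0.5,-1,1,0,0,0,-0.3],
    [-0.5,-1,1,0,0,0,-0.3],
    [-0.5,-1,0,0,0,0,-0.3],
    [-0.5,-1,0,0,0,0,-0.3],
    [0,0,0,0,0,0,-0.3],
    [0,0,0,0,0,0,-0.3]
  ]
}}

```text
time_s: 36.53
tool_pos: [0.3908, -0.3845, 0.2095]
ee_rot: [0.0, 0.741, 0.671, 0.0]
contact_force: [-0.3, 0.3, -1.1]
opening: 0.0556
gripper_force: 0.0
```

Run:
```python
from h import *
s=sense();print(s["time_s"],s["tool_pos"],s["contact_force"])
im,D,c=shot("top");cv2.imwrite("pics/t2.png",cv2.resize(im[130:300,120:440,::-1],None,fx=2.5,fy=2.5,interpolation=cv2.INTER_CUBIC))
```

```text
36.5333 [ 0.39078649 -0.38451955  0.20952247] [-0.30589862  0.28030226 -1.13347156]
```

View pics/t2.png

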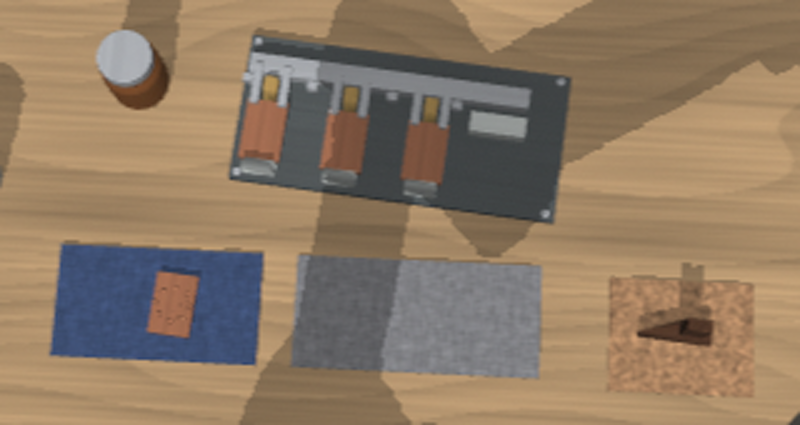

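The final picture shows the blanks in seats 2, 1 and 0 at (263,130), (344,140) and (425,150) in the crop. The keeper is shut over them, the plaque is on the felt at (173,303), and the wedge is flat on the cork at (680,330).

```bash
python3 -c "
from workcell import close_job;print(close_job())"
```

```text
the job is handed in; nothing more can be done
None
```

I handed the job in after about 37 s of robot time: all three blanks are flat on their seats under the closed keeper, the one plaque is on the felt, the wedge is back on the cork, and I moved nothing near the jar, hammer or cup. No verdict came back when I handed it in.

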